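Brace the gland nut in the jig and chase its thread with the tap

ROBOT

A 6-joint arm with a two-finger parallel gripper is mounted at the origin on the work surface. World frame = base frame: x ahead of the robot, y to its left, z up, the work surface at z = 0. Lengths are in m, angles in rad, forces in N, time in s.
With the tool pointing down it reaches from about 0.425 to 0.95 m from the base axis. Payload 3.5 kg.
Tool frame: the origin (TCP) lies midway between the tips of the shut fingers; the grasp point (between the pads) lies 19 mm behind it; z points along the fingers, y is the line along which they close (so a half turn about z gives the same grasp; the last joint's range is limited). The gripper opens to 85 mm and grips with 20 to 120 N. Pads are 22 mm wide; open, the fingers measure 114 mm over their backs; the gripper's body (76 mm by 85 mm) begins 54 mm behind the grasp point. The pads swing forward as they close: fully open they stand 13 mm farther back than shut.
Start: joints at [0.991, 0.286, 1.577, -0, 1.279, -0.15], TCP at [0.281, 0.614, 0.231] pointing down, gripper open.
Joint ranges: [-2.77, 2.77], [-0.9, 2.22], [0.21, 2.48], [-1.53, 4.67], [0.24, 2.81], [-2.84, 2.84]. Speed limits (rad/s): [2.79, 2.79, 3.14, 3.14, 3.14, 3.14].

INTERFACE

Orientations are given as a unit quaternion [w, x, y, z].
In Python, from plant import bot gives the robot as it stands. The module is installed in compiled form; this text tells all that it offers.
- The arm moves only by the tool send_rows, never from a script. Its argument "rows" is a list of rows, each a list of 3 entries, a list of its own where there are three numbers: the closure, from 0 (fully open) to 1 (shut), then the shift along the tool's x, y, z in m, then the turn, a rotation vector about the tool's x, y, z in rad. In form: [[fingers, [dx, dy, dz], [ax, ay, az]], ...]. A call has 1 to 5 rows; each row is the pose to reach, as a shift and turn from the pose commanded when the call began, along the tool's axes at that moment; what a row does not reach only later rows make up. A row lasts 1/10 s, in which the tool goes at most 50 mm and 8.59 degrees, less where a joint would pass 70% of its speed; a pose out of reach is approached as far as the arm can. A call with a gripper value outside its range is refused whole. The fingers move at their own pace and stop on an object; "grip_force" is the grip in N (left out, the last holds). Time passes only in rows, so rows that repeat a pose let the fingers close. It gives the time, the measured TCP pose, the force, the opening and the grip force at its end, in the units of the state.
- bot.get_obs(): the state, without advancing time (a new reading comes with each control period).
- bot.grab_frame(name): name is "scene" or "top" or "wrist"; returns (picture, depth): 400x640x3 uint8, red, green, blue; 400x640 float32, m along the optical axis (not along the pixel's ray), 0 where there is no reading.
- bot.get_calibration(name): a dict with "mtx" (3x3 intrinsics, pixels), "world_to_cam" (4x4, takes a point from world to camera coordinates). Camera axes: x right, y up, looking along -z (the intrinsics and any distortion apply to the point x, -y, -z); pixel columns grow to the right and rows downward; lengths in m; the calibration is good to about 2 mm. A picture is of the moment at which its call begins: read the wrist's pose just before it. get_calibration takes no time and is no camera call; for the wrist camera it gives the pose at the moment of the call.
- bot.finish_job(): hands the job in; it is judged then, once.
The state is a dict: "clock": time; "joints": joint angles; "joint_vel": joint speeds; "joint_efforts": joint torques, N m; "tcp_pos": TCP position; "eef_rot": TCP orientation; "contact_force": force on the tool from outside, world axes, zero at the start; "torque": the same for the moment, N m; "width": opening from 0.0 (shut) to 1.0 (fully open); "grip_force": force on a finger pad.
Only numpy, scipy, OpenCV 4.12 (cv2) and the standard library are available. Lean on these libraries where they do the work, as an engineer would, in place of code of your own. Each camera call takes 0.05 s, during which the arm holds its last target. There are 200 camera calls.

TASK

Slide the brass nut with the tap in it along the bench into the blue jig until it is fully home against the back wall, so that it cannot spin. Keeping it there, turn the tap by its bar clockwise half a turn and stop, then a quarter of a turn back and stop, then clockwise again until it bottoms. Keep the nut flat on the bench throughout, let go at the end, and leave the other things on the bench where they are.

Things in the scene. Friction and masses are not known exactly. Their poses are not given: they have to be found in the camera images.
- nut: loose square brass gland nut, 64 x 64 mm, 28 mm high, about 0.75 kg with the tap in its centre, lying flat in front of the jig's mouth. Origin: centre of its underside; z up, x and y square to its sides. Unbraced, it spins and slides about with the tap when the tap is turned. Its sides can be pushed low down; the tap's crossbar overhangs them at 41 to 51 mm height.
- jig: blue U-shaped jig fixed to the bench, open to its -x, no floor. Walls 28 mm high, 16 mm thick; pocket 67 mm wide along y; back wall's inner face at x = +32 mm. Straight walls reach to x = -22 mm, then thin wings flare to x = -46 mm (mouth about 95 mm wide). Outside each wall a foot, 30 mm wide, 16 mm high with its bolt. Origin at bench level, z up, under the centre of a nut fully home.
- jig_home (a point): bench-level point in the jig where the centre of the nut's underside lies when the nut is fully home against the back wall (same place as the origin of jig, same axes)
- tap (a joint): angle (rad) of the tap in the nut, growing as it turns clockwise seen from above (forward). Starts within 0.15 of 0; friction about 0.3 N m, stays where left; hard stops at 4.71 (bottomed, three quarters of a turn) and -0.8. At 0 the crossbar lies along the nut's y, red end to +y. A bar end can be pushed round by shut fingers; a push pointing out of the jig's mouth may draw the nut out.
- bar_red (a point): point on the axis of the crossbar, in its red end, 55 mm from the tap's axis, 10 mm short of the tip, 46 mm above the bench. The bar is round steel, 10 mm thick, 130 mm long; at its middle is the tap's round hub, 22 mm wide, 36 to 60 mm above the bench
- bar_black (a point): the same point in the bar's other, black end
- spare_nut: loose square brass nut without a tap, 64 x 64 x 28 mm with a 34 mm hole, origin at the centre of its underside; a bystander, lying beyond the jig's closed end
- beaker: empty glass beaker, 84 mm wide, 110 mm high, origin at the centre of its underside; a bystander
- spanner: steel wrench lying flat, 180 mm long along its x axis; a bystander
- screwdriver: screwdriver lying flat, 170 mm long along its x axis; a bystander
- solvent: amber glass bottle with a blue cap, 70 mm wide, 170 mm high, origin at the centre of its underside; a bystander
- grease: white jar with a green cap, 64 mm wide, 70 mm high, origin at the centre of its underside; a bystander
- gauge: steel dial gauge lying face up, 80 mm wide, 30 mm high, origin at the centre of its underside; a bystander
There are look-alikes about, which are no part of the job. What is shaped like the nut but pink is not meant. Several things look just like the jig: the one meant starts farthest to the robot's left.

How it is judged:
By the outcome, as a careful person would: the job done as asked, in the order asked, and still so for the second after the job is handed in, with the robot touching nothing.
It also fails if it takes over 72 s, if anything falls off the work surface, if the arm or the gripper's body presses on something with over 40 N, if the wrist force passes 120 N, or if a joint passes its speed limit or range.

## Working session

There is one attempt and no reset: what is moved stays moved. The work goes in short steps, Python scripts to look and compute and a tool call to move; the robot and the scene stay as the last step left them, time stands still between calls to the robot, and variables do not carry over. Pictures are saved under pics/ and viewed, at most 13 in all, crops included, and the job is handed in when it is done.

Besides the shell and the picture viewer there is one more tool, called after ">>>" as name(argument=value, ...) on one line, values as JSON. send_rows: Moves the arm, as the interface text tells. Its arguments: {"type":"object","properties":{"rows":{"type":"array","items":{"type":"array"}},"grip_force":{"type":"number"}},"required":["rows"]}

```bash
mkdir -p pics
cat > h.py <<'E'
import numpy as np, cv2
from plant import bot
def world(name, uv, d=None, z=None):
    c=bot.get_calibration(name); K=c["mtx"]; T=np.linalg.inv(c["world_to_cam"])
    uv=np.atleast_2d(uv).astype(float)
    r=np.c_[(uv[:,0]-K[0,2])/K[0,0], -(uv[:,1]-K[1,2])/K[1,1], -np.ones(len(uv))]@T[:3,:3].T
    o=T[:3,3]
    s=(np.asarray(d) if d is not None else (z-o[2])/r[:,2])
    return o+r*np.reshape(s,(-1,1))
E
python3 - <<'E'
from h import *
for n in("top","scene"):
    p,d=bot.grab_frame(n); np.save(f"{n}.npy",d); cv2.imwrite(f"pics/{n}0.png",p[...,::-1])
    print(n,bot.get_calibration(n))
print(bot.get_obs())
E
```

```text
top {'mtx': array([[395.82683929,   0.        , 320.79076753],
       [  0.        , 395.82683929, 193.0439388 ],
       [  0.        ,   0.        ,   1.        ]]), 'world_to_cam': array([[-0.02249137, -0.99974366,  0.00259684,  0.01475407],
       [ 0.98596527, -0.02175144,  0.16552755, -0.52604774],
       [-0.16542863,  0.00628334,  0.98620175, -1.05840861],
       [ 0.        ,  0.        ,  0.        ,  1.        ]])}
scene {'mtx': array([[362.71406158,   0.        , 321.80163127],
       [  0.        , 362.71406158, 200.91552285],
       [  0.        ,   0.        ,   1.        ]]), 'world_to_cam': array([[-6.83104964e-01,  7.30320181e-01, -2.02305772e-04,
         3.86869851e-01],
       [-5.89539470e-01, -5.51262187e-01,  5.90383955e-01,
         2.79405583e-01],
       [ 4.31057793e-01,  4.03413478e-01,  8.07122509e-01,
        -1.17098962e+00],
       [ 0.00000000e+00,  0.00000000e+00,  0.00000000e+00,
         1.00000000e+00]])}
{'clock': 0.1, 'joints': array([ 9.91029856e-01,  2.87121765e-01,  1.57802933e+00, -4.73209396e-06,
        1.27858595e+00, -1.50035709e-01]), 'joint_vel': array([ 0.00110715, -0.00103947, -0.00496384,  0.00091213, -0.00134125,
        0.00101041]), 'joint_efforts': array([ 8.92799399e-04, -4.07296872e+01, -2.93698114e+01, -9.16615477e-05,
        3.39769853e-03, -2.25575505e-06]), 'tcp_pos': array([0.28089195, 0.61313054, 0.23005638]), 'eef_rot': array([-3.80505298e-04,  2.13215116e-01,  9.77004690e-01, -1.00241158e-03]), 'contact_force': array([ 0.20696329, -0.02963896, -0.45524735]), 'torque': array([-0.06266313,  0.02122951,  0.01291738]), 'grip_force': 0.0, 'width': 1.0014718732857422}
```

View pics/top0.png

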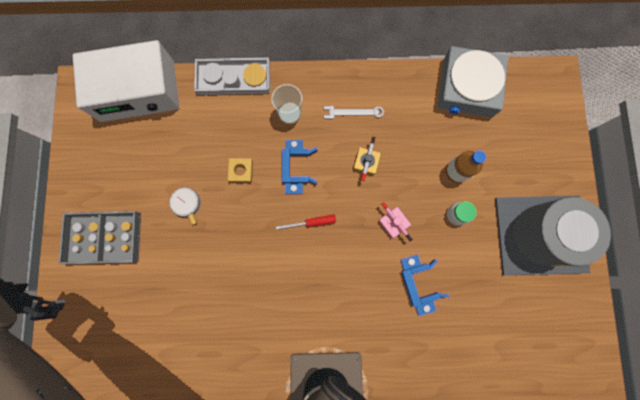

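View pics/scene0.png

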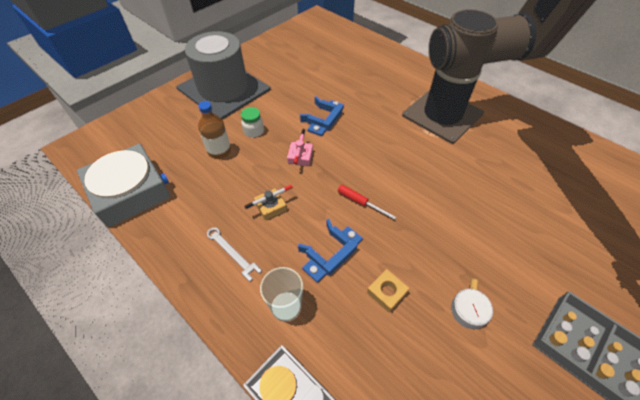

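Top picture: the jig look-alikes are at (292,167) and (418,285). The left one is meant because it is farthest to the robot's left; its mouth opens to image right. The nut candidates are brass with tap at (367,160), pink at (395,223) and the spare at (240,170), so the nut meant is the brass one at (367,160), with its red end at the bottom. I'll confirm this in one crop and measure.

Run:
```python
from h import *
p=cv2.imread("pics/top0.png")
c=p[125:205,270:400]; cv2.imwrite("pics/crop1.png",cv2.resize(c,None,fx=6,fy=6,interpolation=cv2.INTER_CUBIC))
hsv=cv2.cvtColor(p,cv2.COLOR_BGR2HSV); d=np.load("top.npy")
roi=np.zeros(p.shape[:2],bool); roi[130:205,275:325]=1
m=roi&(hsv[...,0]>100)&(hsv[...,0]<125)&(hsv[...,1]>120)
v,u=np.nonzero(m); W=world("top",np.c_[u,v],d[v,u]); W=W[W[:,2]>.02]
print("jig",cv2.minAreaRect(W[:,:2].astype(np.float32)*1000),W.min(0),W.max(0))
roi[:]=0; roi[135:190,345:390]=1
v,u=np.nonzero(roi); W=world("top",np.c_[u,v],d[v,u])
n=W[(W[:,2]>.018)&(W[:,2]<.034)]; print("nut",len(n),cv2.minAreaRect(n[:,:2].astype(np.float32)*1000))
n=W[(W[:,2]>.037)]; print("bar",len(n),cv2.minAreaRect(n[:,:2].astype(np.float32)*1000), n[:,2].max())
```

```text
jig ((501.9683837890625, 62.137752532958984), (318.25762939453125, 97.6642074584961), 1.209235668182373) [0.34390555 0.00995834 0.02036656] [0.66050656 0.11233609 1.1308415 ]
nut 384 ((620.5015869140625, -130.98065185546875), (63.8335075378418, 64.12177276611328), 73.2694091796875)
bar 208 ((509.2303161621094, -80.25800323486328), (27.538156509399414, 375.66839599609375), 65.57161712646484) 1.130841495516219
```

View pics/crop1.png

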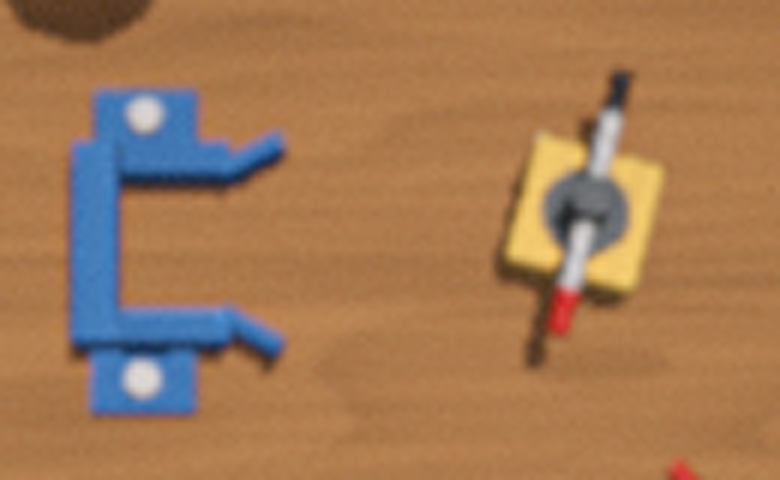

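The crop confirms it: the left jig has its mouth to the right and its walls at crop (95–230, 165 and 325). The brass nut with the grey hub is at crop (585,213), yawed about 17°, with its red end at (563,312).

Run:
```python
from h import *
p=cv2.imread("pics/top0.png"); hsv=cv2.cvtColor(p,cv2.COLOR_BGR2HSV); d=np.load("top.npy")
def pts(r0,r1,c0,c1,zl,zh,mask=None):
    roi=np.zeros(p.shape[:2],bool); roi[r0:r1,c0:c1]=1
    if mask is not None: roi&=mask
    v,u=np.nonzero(roi); W=world("top",np.c_[u,v],d[v,u]); return W[(W[:,2]>zl)&(W[:,2]<zh)]
blue=(hsv[...,0]>100)&(hsv[...,0]<125)&(hsv[...,1]>120)
r=lambda W:(cv2.minAreaRect(W[:,:2].astype(np.float32)*1000),len(W))
j=pts(130,205,275,325,.022,.034,blue); print("jig walls",r(j))
# back wall alone
b=j[j[:,1]>np.percentile(j[:,1],99)-.016]; print("back",r(b)); print("jig+feet",r(pts(130,205,275,325,.008,.034,blue)))
n=pts(135,190,345,390,.038,.07); print("bar",r(n))
print("hub",pts(135,190,345,390,.054,.07).mean(0))
red=((hsv[...,0]<8)|(hsv[...,0]>172))&(hsv[...,1]>150)
print("red",pts(165,190,345,390,.038,.07,red).mean(0))
print("beaker",r(pts(80,130,265,310,.09,.13)),"n",len(n))
print(world("top",[[288,98]],z=.11))
```

```text
jig walls (((609.4855346679688, 63.942169189453125), (96.66240692138672, 101.81522369384766), 89.76774597167969), 498)
back (((611.4076538085938, 104.84519958496094), (14.862103462219238, 97.23020935058594), 89.73251342773438), 196)
jig+feet (((610.813232421875, 63.68756866455078), (97.77841186523438, 155.85218811035156), 88.92338562011719), 681)
bar (((621.5623779296875, -130.46279907226562), (19.214454650878906, 130.31622314453125), 77.99283599853516), 189)
hub [ 0.62105063 -0.13059246  0.05884984]
red [ 0.56881283 -0.11596475  0.05012529]
beaker (((778.1482543945312, 92.12147521972656), (82.38640594482422, 82.12892150878906), 19.25172233581543), 251) n 189
[[0.77959807 0.08685944 0.11      ]]
```

>>> send_rows(rows=[[0, [-0.618, -0.534, 0], [0, 0, -0.13]], [0, [-0.618, -0.534, 0], [0, 0, -0.13]], [0, [-0.618, -0.534, 0], [0, 0, -0.13]], [0, [-0.618, -0.534, 0], [0, 0, -0.13]], [0, [-0.618, -0.534, 0], [0, 0, -0.13]]])

```text
clock: 0.6
tcp_pos: [0.3852, 0.3842, 0.2308]
eef_rot: [-0.0, 0.149, 0.989, -0.0]
contact_force: [0.8, -0.2, 0.3]
width: 1.0
grip_force: 0.0
```

```bash
cat >> h.py <<'E'
from scipy.spatial.transform import Rotation as Ro
def goto(pos,yaw):  # yaw of tool y axis, deg; tool down
    o=bot.get_obs(); q=o["eef_rot"]; R=Ro.from_quat(np.r_[q[1:],q[0]])
    c,s=np.cos(np.radians(yaw)),np.sin(np.radians(yaw))
    T=Ro.from_matrix(np.array([[-s,c,0],[c,s,0],[0,0,-1]]))
    T=Ro.from_matrix(np.c_[[-c*0+ -1*-s*-1*1,0,0],[c,s,0],[0,0,-1]]) if 0 else Ro.from_matrix(np.column_stack([np.cross([c,s,0],[0,0,-1]),[c,s,0],[0,0,-1]]))
    y=R.as_matrix()[:,1]
    print("t",round(o["clock"],2),"tcp",o["tcp_pos"].round(4),"yaw",np.degrees(np.arctan2(y[1],y[0])).round(2),"j6",o["joints"][5].round(3),"F",o["contact_force"].round(1),"w",round(o["width"],3),"grip",round(o["grip_force"],1))
    print("shift",(R.inv().apply(np.array(pos)-o["tcp_pos"])).round(4),"turn",(R.inv()*T).as_rotvec().round(4))
E
sed -i '/if 0 else/s/.*/    T=Ro.from_matrix(np.column_stack([np.cross([c,s,0],[0,0,-1]),[c,s,0],[0,0,-1]]))/; /T=Ro.from_matrix(np.array/d' h.py
python3 -c "
from h import *
goto([.621,-.1305,.16],73)"
```

```text
t 0.6 tcp [0.3852 0.3842 0.2308] yaw 72.85 j6 -0.674 F [ 0.8 -0.2  0.3] w 1.0 grip 0.0
shift [-0.3771 -0.4223  0.0709] turn [-0.0006 -0.0004 -0.0026]
```

>>> send_rows(rows=[[0, [-0.377, -0.422, 0.03], [0, 0, 0]], [0, [-0.377, -0.422, 0.03], [0, 0, 0]], [0, [-0.377, -0.422, 0.03], [0, 0, 0]], [0, [-0.377, -0.422, 0.03], [0, 0, 0]], [0, [-0.377, -0.422, 0.03], [0, 0, 0]]])

```text
clock: 1.1
tcp_pos: [0.4891, 0.1573, 0.2177]
eef_rot: [-0.0, 0.149, 0.989, 0.0]
contact_force: [0.7, 0.3, -0.1]
width: 0.999
grip_force: 0.0
```

```bash
python3 -c "
from h import *
goto([.621,-.1305,.16],73)"
```

```text
t 1.1 tcp [0.4891 0.1573 0.2177] yaw 72.83 j6 -1.158 F [ 0.7  0.3 -0.1] w 0.999 grip 0.0
shift [-0.211  -0.236   0.0576] turn [ 0.     -0.0003 -0.0031]
```

>>> send_rows(rows=[[0, [-0.211, -0.236, 0.057], [0, 0, 0]], [0, [-0.211, -0.236, 0.057], [0, 0, 0]], [0, [-0.211, -0.236, 0.057], [0, 0, 0]], [0, [-0.211, -0.236, 0.057], [0, 0, 0]], [0, [-0.211, -0.236, 0.057], [0, 0, 0]]])

```text
clock: 1.6
tcp_pos: [0.5917, -0.0664, 0.173]
eef_rot: [-0.0, 0.149, 0.989, 0.0]
contact_force: [0.5, 0.2, 0.1]
width: 1.002
grip_force: 0.0
```

>>> send_rows(rows=[[0, [-0.049, -0.055, 0.012], [0, 0, 0]], [0, [-0.049, -0.055, 0.012], [0, 0, 0]], [0, [-0.049, -0.055, 0.012], [0, 0, 0]]])

```text
clock: 1.9
tcp_pos: [0.6222, -0.1348, 0.1601]
eef_rot: [-0.001, 0.151, 0.988, -0.0]
contact_force: [-0.0, 1.4, -0.8]
width: 0.999
grip_force: 0.0
```

Run:
```python
from h import *
goto([.621,-.1305,.1],73)
p,d=bot.grab_frame("wrist"); np.save("w1.npy",d); cv2.imwrite("pics/w1.png",p[...,::-1])
v,u=np.mgrid[0:400,0:640]; ok=(d>0.05)&(d<.6)
W=world("wrist",np.c_[u[ok],v[ok]],d[ok])
near=np.hypot(W[:,0]-.621,W[:,1]+.131)<.09
W=W[near]
r=lambda W:(cv2.minAreaRect(W[:,:2].astype(np.float32)*1000),len(W))
n=W[(W[:,2]>.02)&(W[:,2]<.033)]; print("nut",r(n))
n=W[(W[:,2]>.055)&(W[:,2]<.066)]; print("hub",r(n), n.mean(0))
n=W[(W[:,2]>.04)&(W[:,2]<.054)]; n=n[np.hypot(*(n[:,:2]-[.621,-.131]).T)>.02]; print("bar",r(n))
```

```text
t 1.9 tcp [ 0.6222 -0.1348  0.1601] yaw 72.59 j6 -1.639 F [-0.   1.4 -0.8] w 0.999 grip 0.0
shift [0.0023 0.0037 0.0601] turn [-0.0004 -0.0018 -0.0072]
nut (((621.1176147460938, -129.17764282226562), (64.060546875, 64.06954956054688), 73.26680755615234), 3241)
hub (((620.7324829101562, -129.35952758789062), (20.731101989746094, 20.81631851196289), 73.34873962402344), 483) [ 0.62043058 -0.12905938  0.05931617]
bar (((621.3992919921875, -129.3335418701172), (10.61874771118164, 131.2078399658203), 73.92676544189453), 1171)
```

View pics/w1.png

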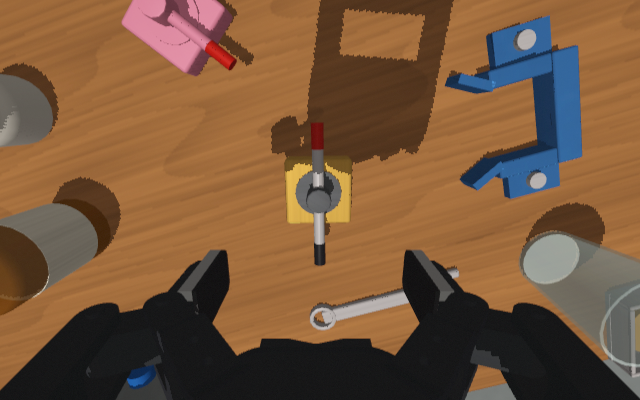

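The wrist view shows the nut at (319,190) squarely between the fingers, with the red end at the top, and the jig at right (535,110). I'll measure the jig from this same frame, then descend onto the hub.

Run:
```python
from h import *
p=cv2.imread("pics/w1.png"); d=np.load("w1.npy"); hsv=cv2.cvtColor(p,cv2.COLOR_BGR2HSV)
m=(hsv[...,0]>100)&(hsv[...,0]<125)&(hsv[...,1]>120)&(d>.05); m[:,:430]=0; m[215:]=0
v,u=np.nonzero(m); W=world("wrist",np.c_[u,v],d[v,u])
r=lambda W:(cv2.minAreaRect(W[:,:2].astype(np.float32)*1000),len(W))
print(r(W[(W[:,2]>.023)&(W[:,2]<.034)]))
t=W[(W[:,2]>.023)&(W[:,2]<.034)]; b=t[t[:,1]>.096]; print(r(b)); 
f=W[(W[:,2]>.005)&(W[:,2]<.034)]; print(r(f))
i=t[(t[:,1]>.0)&(abs(t[:,0]-.611)<.025)]; print("inner back y",i[:,1].min())
s=t[(t[:,1]>.045)&(t[:,1]<.09)]; print("inner side", s[s[:,0]<.61,0].max(), s[s[:,0]>.61,0].min())
goto([.621,-.129,.034],73.5)
```

```text
(((612.292236328125, 65.6692123413086), (102.59303283691406, 106.91632080078125), 88.51383209228516), 5950)
(((612.4700927734375, 106.51256561279297), (21.101675033569336, 98.214599609375), 89.8421401977539), 2611)
(((611.9718017578125, 65.44942474365234), (103.0999984741211, 158.6943817138672), 88.84872436523438), 10482)
inner back y 0.09335402910999069
inner side 0.578656179633518 0.644569294362282
t 1.95 tcp [ 0.6217 -0.1328  0.1605] yaw 72.67 j6 -1.638 F [ 0.4 -0.  -0.8] w 1.003 grip 0.0
shift [0.0015 0.0034 0.1265] turn [ 0.0004 -0.0023 -0.0145]
```

>>> send_rows(rows=[[0, [0.0005, 0.002, 0.04], [0, 0, -0.012]], [0, [0.0005, 0.002, 0.08], [0, 0, -0.012]], [0, [0.0005, 0.002, 0.11], [0, 0, -0.012]], [0, [0.0005, 0.002, 0.11], [0, 0, -0.012]], [0, [0.0005, 0.002, 0.11], [0, 0, -0.012]]])

```text
clock: 2.45
tcp_pos: [0.6219, -0.1283, 0.0521]
eef_rot: [-0.0, 0.143, 0.99, 0.0]
contact_force: [-0.3, -1.2, 0.7]
width: 1.003
grip_force: 0.0
```

```bash
python3 -c "
from h import *
goto([.621,-.129,.034],73.5)"
```

```text
t 2.45 tcp [ 0.6219 -0.1283  0.0521] yaw 73.58 j6 -1.647 F [-0.3 -1.2  0.7] w 1.003 grip 0.0
shift [ 0.0007 -0.001   0.0181] turn [ 0.0002 -0.0009  0.0014]
```

>>> send_rows(rows=[[0, [0.0005, -0.001, 0.017], [0, 0, 0]], [0.5, [0.0005, -0.001, 0.017], [0, 0, 0]], [0.6, [0.0005, -0.001, 0.017], [0, 0, 0]], [1, [0.0005, -0.001, 0.017], [0, 0, 0]], [1, [0.0005, -0.001, 0.017], [0, 0, 0]]], grip_force=60)

```text
clock: 2.95
tcp_pos: [0.6219, -0.1305, 0.0356]
eef_rot: [0.001, 0.143, 0.99, -0.0]
contact_force: [0.0, 0.5, -0.2]
width: 0.337
grip_force: 0.0
```

>>> send_rows(rows=[[1, [0, 0, 0], [0, 0, 0]], [1, [0, 0, 0], [0, 0, 0]], [1, [0, 0, 0], [0, 0, 0]]])

```text
clock: 3.25
tcp_pos: [0.6219, -0.1312, 0.0359]
eef_rot: [0.001, 0.143, 0.99, -0.001]
contact_force: [-2.7, -1.8, 4.6]
width: 0.236
grip_force: 58.8
```

```bash
python3 -c "
from h import *
goto([.6115,-.02,.034],89.5)"
```

```text
t 3.25 tcp [ 0.6219 -0.1312  0.0359] yaw 73.53 j6 -1.649 F [-2.7 -1.8  4.6] w 0.236 grip 58.8
shift [0.0415 0.1037 0.0017] turn [-0.0015  0.0011 -0.2788]
```

>>> send_rows(rows=[[1, [0.008, 0.02, 0], [0, 0, -0.06]], [1, [0.016, 0.04, 0], [0, 0, -0.12]], [1, [0.024, 0.06, 0], [0, 0, -0.18]], [1, [0.032, 0.08, 0], [0, 0, -0.24]], [1, [0.0415, 0.1035, 0], [0, 0, -0.279]]])

```text
clock: 3.75
tcp_pos: [0.6127, -0.0205, 0.036]
eef_rot: [0.002, 0.004, 1.0, -0.002]
contact_force: [0.3, -6.2, 2.8]
width: 0.232
grip_force: 59.6
```

>>> send_rows(rows=[[1, [0, 0, 0], [0, 0, 0]], [1, [0, 0, 0], [0, 0, 0]]])

```text
clock: 3.95
tcp_pos: [0.6121, -0.0167, 0.036]
eef_rot: [0.001, 0.005, 1.0, 0.002]
contact_force: [0.7, 6.7, 5.9]
width: 0.236
grip_force: 60.1
```

Run:
```python
from h import *
goto([.6115,.063,.034],89.5)
p,d=bot.grab_frame("wrist"); np.save("w2.npy",d); cv2.imwrite("pics/w2.png",p[...,::-1])
```

```text
t 3.95 tcp [ 0.6121 -0.0167  0.036 ] yaw 89.43 j6 -1.759 F [0.7 6.7 5.9] w 0.236 grip 60.1
shift [0.0014 0.0797 0.0023] turn [ 0.0045  0.0026 -0.0012]
```

View pics/w2.png

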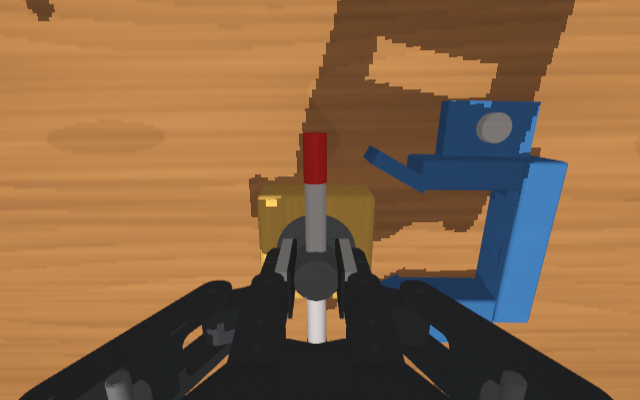

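The hub is gripped at (316,280), the nut is square to the jig, and its near edge (y≈190) lines up with the near wall's inner edge (y≈190). I'll check that numerically.

Run:
```python
from h import *
p=cv2.imread("pics/w2.png"); d=np.load("w2.npy"); hsv=cv2.cvtColor(p,cv2.COLOR_BGR2HSV)
v,u=np.mgrid[0:400,0:640]; ok=(d>.05)&(d<.6)
W=world("wrist",np.c_[u[ok],v[ok]],d[ok]); H=hsv[ok]
t=(W[:,2]>.023)&(W[:,2]<.033)
b=t&(H[:,0]>100)&(H[:,0]<125)&(H[:,1]>120); n=t&(H[:,0]>12)&(H[:,0]<35)&(H[:,1]>100)
N=W[n];N=N[(abs(N[:,1]+.017)<.045)]; B=W[b]
for y in(-.035,-.02,0): 
    s=N[abs(N[:,1]-y)<.004]; print("nut edge",y,np.percentile(s[:,0],1))
print("nut y",np.percentile(N[:,1],[1,99]))
for y in(.045,.055,.07,.085):
    s=B[abs(B[:,1]-y)<.003]; a=s[s[:,0]<.61,0]; c=s[s[:,0]>.61,0]; print(y,np.percentile(a,99) if len(a) else 0, np.percentile(c,1) if len(c) else 0)
s=B[abs(B[:,0]-.605)<.015]; print("back",np.percentile(s[:,1],[1,99]))
```

```text
nut edge -0.035 0.5804525629888079
nut edge -0.02 0.5806129344092156
nut edge 0 0.5807948628833693
nut y [-0.04655103  0.01619925]
0.045 0.5778778874252637 0
0.055 0.5782040847658182 0
0.07 0.5789293708797374 0.6455987627728769
0.085 0.5789837196756992 0.6461397370976099
back [0.09248273 0.11401402]
```

>>> send_rows(rows=[[1, [0.0005, 0.015, 0], [0, 0, 0]], [1, [0.0005, 0.03, 0], [0, 0, 0]], [1, [0.0005, 0.044, 0], [0, 0, 0]], [1, [0.0005, 0.057, 0], [0, 0, 0]], [1, [0.0005, 0.068, 0], [0, 0, 0]]])

```text
clock: 4.5
tcp_pos: [0.6089, 0.0267, 0.04]
eef_rot: [-0.007, -0.003, 1.0, -0.023]
contact_force: [-26.5, -76.7, 36.1]
width: 0.229
grip_force: 74.2
```

>>> send_rows(rows=[[1, [0, 0.002, 0], [0, 0, 0]], [1, [0, 0.004, 0], [0, 0, 0]], [1, [0, 0.006, 0], [0, 0, 0]], [1, [0, 0.008, 0], [0, 0, 0]]])

```text
clock: 4.9
tcp_pos: [0.6094, 0.0286, 0.0409]
eef_rot: [-0.007, -0.004, 1.0, -0.027]
contact_force: [-26.2, -82.6, 32.5]
width: 0.236
grip_force: 77.5
```

```bash
python3 -c "
from h import *
goto([.6115,.063,.036],89.5)"
```

```text
t 4.9 tcp [0.6094 0.0286 0.0409] yaw 90.43 j6 -1.633 F [-26.2 -82.6  32.5] w 0.236 grip 77.5
shift [-0.0024  0.0346  0.003 ] turn [-0.0543 -0.0145  0.0159]
```

>>> send_rows(rows=[[1, [0, -0.015, 0], [0, 0, 0]], [1, [0, -0.035, 0], [0, 0, 0]], [1, [0, -0.042, 0], [0, 0, 0]]])

```text
clock: 5.2
tcp_pos: [0.6091, 0.0168, 0.037]
eef_rot: [-0.003, 0.008, 1.0, 0.006]
contact_force: [-8.3, 21.3, 19.0]
width: 0.234
grip_force: 60.9
```

Run:
```python
from h import *
goto([.6115,.063,.036],89.5)
p,d=bot.grab_frame("wrist"); np.save("w3.npy",d); cv2.imwrite("pics/w3.png",p[...,::-1])
q,_=bot.grab_frame("top"); cv2.imwrite("pics/t3.png",q[...,::-1])
c=cv2.resize(q[100:220,250:400,::-1],(600,480),interpolation=cv2.INTER_CUBIC)
e=cv2.resize(p[60:400,180:600,::-1],(593,480))
cv2.imwrite("pics/c3.png",cv2.resize(np.hstack([c,e]),(798,321)))
```

```text
t 5.2 tcp [0.6091 0.0168 0.037 ] yaw 89.05 j6 -1.705 F [-8.3 21.3 19. ] w 0.234 grip 60.9
shift [-0.0017  0.0462  0.0016] turn [ 0.0113 -0.0062 -0.0078]
```

View pics/c3.png

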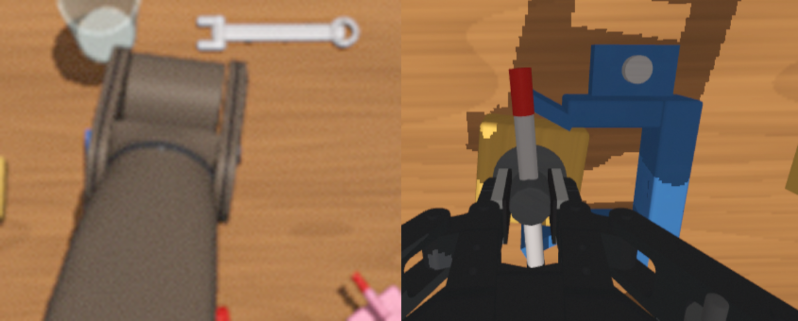

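The left part (top view) has the jig hidden by the arm. The right part (wrist view) shows the nut's near edge (≈y 125) level with, or slightly past, the near wall's inner edge (≈128), so the nut looks offset or yawed. I'll measure.

```bash
cat > m.py <<'E'
from h import *
def meas(png,npy,yc):
    p=cv2.imread(png); d=np.load(npy); hsv=cv2.cvtColor(p,cv2.COLOR_BGR2HSV)
    v,u=np.mgrid[0:400,0:640]; ok=(d>.05)&(d<.6)
    W=world("wrist",np.c_[u[ok],v[ok]],d[ok]); H=hsv[ok]
    t=(W[:,2]>.022)&(W[:,2]<.036)
    b=t&(H[:,0]>100)&(H[:,0]<125)&(H[:,1]>120); n=t&(H[:,0]>12)&(H[:,0]<35)&(H[:,1]>100)
    N=W[n];N=N[(abs(N[:,1]-yc)<.045)]; B=W[b]
    for k in np.arange(-.028,.03,.008):
        s=N[abs(N[:,1]-yc-k)<.003]
        if len(s)>5: print("nut",(yc+k).round(3),np.percentile(s[:,0],2).round(4),s[:,2].mean().round(4))
    for k in np.arange(-.025,.0,.006):
        s=N[abs(N[:,0]-.61-k)<.003]
        if len(s)>5: print("nut front/back at x",(.61+k).round(3),np.percentile(s[:,1],[2,98]).round(4))
    for y in np.arange(.02,.095,.01):
        s=B[abs(B[:,1]-y)<.003]; a=s[(s[:,0]<.6),0]; c=s[s[:,0]>.63,0]; print("wall",y.round(3),np.percentile(a,98).round(4) if len(a) else 0, np.percentile(c,2).round(4) if len(c) else 0)
    s=B[abs(B[:,0]-.60)<.015]; print("back",np.percentile(s[:,1],[1,99]) if len(s) else None)
    r=W[((H[:,0]<8)|(H[:,0]>172))&(H[:,1]>150)&(W[:,2]>.038)&(W[:,2]<.056)]
    print("red",r.mean(0))
E
python3 -c "
from m import *
meas('pics/w3.png','w3.npy',.0168)"
```

```text
nut -0.011 0.5766 0.0268
nut -0.003 0.5747 0.0272
nut 0.005 0.5755 0.0269
nut 0.013 0.5782 0.0277
nut 0.021 0.5778 0.0266
nut 0.029 0.5784 0.0268
nut 0.037 0.5795 0.0269
nut 0.045 0.5806 0.0269
nut front/back at x 0.585 [-0.0096  0.0517]
nut front/back at x 0.591 [-0.0106  0.0512]
nut front/back at x 0.597 [-0.0117  0.0508]
nut front/back at x 0.603 [-0.0128  0.0504]
nut front/back at x 0.609 [-0.0133  0.0495]
wall 0.02 0.5689 0
wall 0.03 0.5745 0.6485
wall 0.04 0.5788 0
wall 0.05 0.5777 0
wall 0.06 0.5782 0
wall 0.07 0.5784 0
wall 0.08 0.5786 0
wall 0.09 0.5927 0.6303
back [0.09275181 0.11379765]
red [0.55466309 0.01511895 0.04956145]
```

The nut turned about 4.5° clockwise and wedged. I'll draw it back a little, turn it counter-clockwise and measure again.

>>> send_rows(rows=[[1, [-0.002, -0.008, 0], [0, 0, 0]], [1, [-0.003, -0.016, 0], [0, 0, -0.03]], [1, [-0.003, -0.02, 0], [0, 0, -0.08]], [1, [-0.003, -0.02, 0], [0, 0, -0.08]]])

```text
clock: 5.7
tcp_pos: [0.6145, -0.0024, 0.0371]
eef_rot: [0.001, -0.034, 0.999, 0.003]
contact_force: [-3.1, 8.0, 12.0]
width: 0.234
grip_force: 59.9
```

Run:
```python
from m import *
goto([.612,.063,.036],90)
p,d=bot.grab_frame("wrist"); np.save("w4.npy",d); cv2.imwrite("pics/w4.png",p[...,::-1])
meas('pics/w4.png','w4.npy',bot.get_obs()["tcp_pos"][1])
```

```text
t 5.7 tcp [ 0.6145 -0.0024  0.0371] yaw 93.94 j6 -1.816 F [-3.1  8.  12. ] w 0.234 grip 59.9
shift [-0.002   0.0654  0.0015] turn [0.0066 0.0015 0.0688]
nut -0.03 0.5841 0.0268
nut -0.022 0.5837 0.027
nut -0.014 0.5833 0.0268
nut -0.006 0.6423 0.027
nut 0.002 0.5827 0.0268
nut 0.01 0.5824 0.0268
nut 0.018 0.5821 0.027
nut 0.026 0.5821 0.027
nut front/back at x 0.585 [-0.0322  0.0282]
nut front/back at x 0.591 [-0.0324  0.0285]
nut front/back at x 0.597 [-0.0324  0.0288]
nut front/back at x 0.603 [-0.0328  0.0293]
nut front/back at x 0.609 [-0.0332  0.0298]
wall 0.02 0.5685 0.6603
wall 0.03 0.5743 0
wall 0.04 0.5789 0
wall 0.05 0.578 0
wall 0.06 0.5783 0
wall 0.07 0.5785 0
wall 0.08 0.5789 0
wall 0.09 0.597 0.6301
back [0.0926     0.11404341]
red [ 0.56042133 -0.00806976  0.049454  ]
```

>>> send_rows(rows=[[1, [0.003, 0, 0], [0, 0, 0.055]], [1, [0.003, 0, 0], [0, 0, 0.055]], [1, [0.003, 0.008, 0], [0, 0, 0.055]], [1, [0.003, 0.016, 0], [0, 0, 0.055]], [1, [0.003, 0.022, 0], [0, 0, 0.055]]])

```text
clock: 6.25
tcp_pos: [0.6116, 0.0089, 0.0384]
eef_rot: [0.002, -0.01, 1.0, -0.008]
contact_force: [-6.4, -29.0, 14.9]
width: 0.233
grip_force: 61.6
```

Run:
```python
from m import *
goto([.612,.063,.036],90)
p,d=bot.grab_frame("wrist"); np.save("w4.npy",d); cv2.imwrite("pics/w4.png",p[...,::-1])
meas('pics/w4.png','w4.npy',bot.get_obs()["tcp_pos"][1])
```

```text
t 6.25 tcp [0.6116 0.0089 0.0384] yaw 91.15 j6 -1.724 F [ -6.4 -29.   14.9] w 0.233 grip 61.6
shift [-0.0015  0.0541  0.0015] turn [-0.016   0.0039  0.0201]
nut -0.017 0.5788 0.0291
nut -0.009 0.5788 0.0288
nut -0.001 0.579 0.0283
nut 0.015 0.5796 0.0275
nut 0.023 0.5799 0.0272
nut 0.031 0.5802 0.0271
nut 0.039 0.5806 0.0267
nut front/back at x 0.585 [-0.0192  0.0417]
nut front/back at x 0.591 [-0.0197  0.0416]
nut front/back at x 0.597 [-0.0201  0.0416]
nut front/back at x 0.603 [-0.0211  0.0416]
nut front/back at x 0.609 [-0.0214  0.0415]
wall 0.02 0.567 0.6529
wall 0.03 0.573 0.6585
wall 0.04 0.5784 0
wall 0.05 0.5775 0
wall 0.06 0.578 0
wall 0.07 0.5783 0
wall 0.08 0.5786 0
wall 0.09 0.5792 0
back [0.09445053 0.11562656]
red [0.55684821 0.0079814  0.05071324]
```

The nut's leading far corner is catching on the wing, and the high grip tips it. I'll let go of the hub and push the nut low from behind with shut fingers, so that it can align itself.

>>> send_rows(rows=[[1, [0, -0.012, 0], [0, 0, 0]], [1, [0, -0.012, 0], [0, 0, 0]], [0.3, [0, -0.012, 0], [0, 0, 0]], [0, [0, -0.012, 0], [0, 0, 0]], [0, [0, -0.012, 0], [0, 0, 0]]])

```text
clock: 6.8
tcp_pos: [0.6084, 0.0046, 0.0337]
eef_rot: [-0.001, -0.008, 1.0, 0.0]
contact_force: [0.2, 0.2, 0.4]
width: 0.733
grip_force: 0.0
```

>>> send_rows(rows=[[0, [0, 0, 0], [0, 0, 0]], [0, [0, 0, -0.03], [0, 0, 0]], [0, [0, 0, -0.07], [0, 0, 0]], [0, [0, 0, -0.11], [0, 0, 0]], [0, [0, 0, -0.11], [0, 0, 0]]])

```text
clock: 7.3
tcp_pos: [0.6134, 0.004, 0.152]
eef_rot: [0.006, -0.008, 1.0, -0.001]
contact_force: [-0.1, -0.4, 0.2]
width: 0.999
grip_force: 0.0
```

```bash
cat >> m.py <<'E'
def rects(c):
    o=bot.get_obs(); p,d=bot.grab_frame("wrist"); v,u=np.mgrid[0:400,0:640]; ok=(d>.05)&(d<.6)
    hsv=cv2.cvtColor(p,cv2.COLOR_RGB2HSV)[ok]
    W=world("wrist",np.c_[u[ok],v[ok]],d[ok]); k=np.hypot(W[:,0]-c[0],W[:,1]-c[1])<.09; W=W[k]; H=hsv[k]
    r=lambda W:(np.round(np.r_[cv2.minAreaRect(W[:,:2].astype(np.float32)*1000)[0],cv2.minAreaRect(W[:,:2].astype(np.float32)*1000)[1],cv2.minAreaRect(W[:,:2].astype(np.float32)*1000)[2]],1),len(W))
    t=(W[:,2]>.02)&(W[:,2]<.034); brass=(H[:,0]>12)&(H[:,0]<35)&(H[:,1]>100); blue=(H[:,0]>100)&(H[:,0]<125)&(H[:,1]>120)
    print("nut",r(W[t&brass]),"z",np.percentile(W[t&brass,2],[5,50,95]).round(4)); print("jig",r(W[t&blue]))
    h=W[(W[:,2]>.055)&(W[:,2]<.064)]; hc=cv2.minAreaRect(h[:,:2].astype(np.float32)*1000); print("hub",hc)
    red=((H[:,0]<8)|(H[:,0]>172))&(H[:,1]>150)&(W[:,2]>.04)&(W[:,2]<.054)
    n=W[(W[:,2]>.04)&(W[:,2]<.054)]; rad=np.hypot(*(n[:,:2]-np.array(hc[0])/1000).T); n=n[(rad>.02)&(rad<.068)]; print("bar",r(n))
    m=W[red].mean(0)[:2]-np.array(hc[0])/1000; print("red dir deg",np.degrees(np.arctan2(m[1],m[0])))
E
python3 - <<'E'
from m import *
rects((.612,.003)); goto([.612,-.075,.1],0)
E
```

```text
nut (array([608.4,   6.5,  63.9,  64.1,  88.4]), 2544) z [0.0222 0.0238 0.025 ]
jig (array([6.080e+02, 5.390e+01, 1.065e+02, 7.810e+01, 3.000e-01]), 2085)
hub ((608.56201171875, 6.464450836181641), (19.938552856445312, 20.05649185180664), 89.60203552246094)
bar (array([609. ,   6.5, 131.4,  10.6,   4.1]), 1214)
red dir deg -175.99214517795866
t 7.35 tcp [0.6116 0.0042 0.1488] yaw 90.93 j6 -1.746 F [-0.   0.6 -0.1] w 1.003 grip 0.0
shift [ 0.0013 -0.0791  0.0488] turn [0.0049 0.0069 1.587 ]
```

>>> send_rows(rows=[[1, [0.001, -0.068, 0], [0, 0, 1.587]], [1, [0.001, -0.068, 0], [0, 0, 1.587]], [1, [0.001, -0.068, 0], [0, 0, 1.587]], [1, [0.001, -0.068, 0], [0, 0, 1.587]], [1, [0.001, -0.068, 0], [0, 0, 1.587]]])

```text
clock: 7.85
tcp_pos: [0.6081, -0.0636, 0.1424]
eef_rot: [-0.002, 0.362, 0.932, -0.0]
contact_force: [-0.3, 0.3, 0.1]
width: 0.147
grip_force: 0.0
```

Run:
```python
from m import *
goto([.612,-.062,.012],0)
```

```text
t 7.85 tcp [ 0.6081 -0.0636  0.1424] yaw 47.56 j6 -1.1 F [-0.3  0.3  0.1] w 0.147 grip 0.0
shift [-0.0023  0.004   0.1303] turn [-0.0032 -0.0026  0.83  ]
```

>>> send_rows(rows=[[1, [-0.001, 0.002, 0], [0, 0, 0.83]], [1, [-0.001, 0.002, 0], [0, 0, 0.83]], [1, [-0.001, 0.002, 0], [0, 0, 0.83]], [1, [-0.001, 0.002, 0], [0, 0, 0.83]], [1, [-0.001, 0.002, 0], [0, 0, 0.83]]])

```text
clock: 8.35
tcp_pos: [0.6102, -0.0624, 0.1423]
eef_rot: [-0.002, 0.678, 0.735, -0.001]
contact_force: [-0.2, 0.3, 0.2]
width: 0.001
grip_force: 0.0
```

>>> send_rows(rows=[[1, [0, 0, 0], [0, 0, 0.08]], [1, [0, 0, 0.04], [0, 0, 0.08]], [1, [0, 0, 0.08], [0, 0, 0.08]], [1, [0, 0, 0.11], [0, 0, 0.08]], [1, [0, 0, 0.11], [0, 0, 0.08]]])

```text
clock: 8.85
tcp_pos: [0.6057, -0.0612, 0.0273]
eef_rot: [-0.006, 0.705, 0.71, -0.004]
contact_force: [-0.3, 0.5, -0.4]
width: -0.003
grip_force: 0.0
```

Run:
```python
from m import *
goto([.611,-.062,.012],0)
```

```text
t 8.85 tcp [ 0.6057 -0.0612  0.0273] yaw 0.4 j6 -0.274 F [-0.3  0.5 -0.4] w -0.003 grip 0.0
shift [-0.0009  0.0056  0.0152] turn [-0.0141 -0.0039  0.0069]
```

>>> send_rows(rows=[[1, [0, 0.001, 0.014], [0, 0, 0.007]], [1, [0, 0.001, 0.014], [0, 0, 0.007]], [1, [0, 0.001, 0.014], [0, 0, 0.007]]])

```text
clock: 9.15
tcp_pos: [0.6134, -0.0629, 0.0219]
eef_rot: [0.001, 0.707, 0.707, 0.0]
contact_force: [0.3, 0.3, 0.1]
width: 0.001
grip_force: 0.0
```

Run:
```python
from m import *
goto([.611,-.0,.012],0)
```

```text
t 9.15 tcp [ 0.6134 -0.0629  0.0219] yaw 0.0 j6 -0.267 F [0.3 0.3 0.1] w 0.001 grip 0.0
shift [ 0.0629 -0.0024  0.0099] turn [0.0019 0.0005 0.0001]
```

>>> send_rows(rows=[[1, [0, -0.002, 0.008], [0, 0, 0]], [1, [0.012, -0.002, 0.008], [0, 0, 0]], [1, [0.02, -0.002, 0.008], [0, 0, 0]], [1, [0.028, -0.002, 0.008], [0, 0, 0]], [1, [0.036, -0.002, 0.008], [0, 0, 0]]])

```text
clock: 9.65
tcp_pos: [0.6109, -0.0272, 0.0131]
eef_rot: [0.002, 0.707, 0.708, -0.001]
contact_force: [0.3, -5.8, -2.1]
width: 0.001
grip_force: 2.9
```

>>> send_rows(rows=[[1, [0.006, 0, 0], [0, 0, 0]], [1, [0.012, 0, 0], [0, 0, 0]], [1, [0.018, 0, 0], [0, 0, 0]], [1, [0.024, 0, 0], [0, 0, 0]]])

```text
clock: 10.05
tcp_pos: [0.6113, -0.0035, 0.0132]
eef_rot: [0.002, 0.707, 0.707, -0.0]
contact_force: [1.2, -5.9, -0.9]
width: 0.003
grip_force: 2.8
```

Run:
```python
from m import *
goto([.611,.02,.012],0)
```

```text
t 10.05 tcp [ 0.6113 -0.0035  0.0132] yaw 0.06 j6 -0.169 F [ 1.2 -5.9 -0.9] w 0.003 grip 2.8
shift [ 0.0235 -0.0003  0.0011] turn [0.0025 0.0031 0.0011]
```

Sliding well at about 6 N.

>>> send_rows(rows=[[1, [0.006, 0, 0], [0, 0, 0]], [1, [0.012, 0, 0], [0, 0, 0]], [1, [0.017, 0, 0], [0, 0, 0]], [1, [0.021, 0, 0], [0, 0, 0]], [1, [0.024, 0, 0], [0, 0, 0]]])

```text
clock: 10.55
tcp_pos: [0.6119, 0.0164, 0.0136]
eef_rot: [0.005, 0.705, 0.709, -0.003]
contact_force: [-0.1, -24.0, -1.6]
width: -0.002
grip_force: 12.5
```

>>> send_rows(rows=[[1, [0.002, 0, 0], [0, 0, 0]], [1, [0.004, 0, 0], [0, 0, 0]], [1, [0.006, 0, 0], [0, 0, 0]], [1, [0.006, 0, 0], [0, 0, 0]]])

```text
clock: 10.95
tcp_pos: [0.6119, 0.0165, 0.0137]
eef_rot: [0.008, 0.705, 0.709, -0.006]
contact_force: [-1.1, -34.7, -1.3]
width: -0.0
grip_force: 17.4
```

Run:
```python
from m import *
goto([.611,.02,.012],0)
```

```text
t 10.95 tcp [0.6119 0.0165 0.0137] yaw 0.39 j6 -0.121 F [ -1.1 -34.7  -1.3] w -0.0 grip 17.4
shift [ 0.0036 -0.0008  0.0017] turn [0.0022 0.0204 0.0068]
```

>>> send_rows(rows=[[1, [-0.02, 0, 0], [0, 0, 0]], [1, [-0.05, 0, 0], [0, 0, 0]], [1, [-0.05, 0, -0.05], [0, 0, -0.1]], [1, [-0.05, 0, -0.1], [0, 0, -0.25]], [1, [-0.03, 0, -0.15], [0, 0, -0.4]]])

```text
clock: 11.45
tcp_pos: [0.6106, -0.005, 0.1613]
eef_rot: [0.0, 0.551, 0.834, 0.0]
contact_force: [1.4, 0.8, 0.6]
width: -0.0
grip_force: 0.0
```

Run:
```python
from m import *
goto([.611,.063,.16],94)
```

```text
t 11.45 tcp [ 0.6106 -0.005   0.1613] yaw 23.12 j6 -0.578 F [1.4 0.8 0.6] w -0.0 grip 0.0
shift [0.0624 0.027  0.0013] turn [ 2.0000e-04  7.0000e-04 -1.2371e+00]
```

>>> send_rows(rows=[[0, [0.062, 0.027, 0], [0, 0, -1.237]], [0, [0.062, 0.027, 0], [0, 0, -1.237]], [0, [0.062, 0.027, 0], [0, 0, -1.237]], [0, [0.062, 0.027, 0], [0, 0, -1.237]], [0, [0.062, 0.027, 0], [0, 0, -1.237]]])

```text
clock: 11.95
tcp_pos: [0.611, 0.0649, 0.1595]
eef_rot: [0.0, 0.205, 0.979, 0.0]
contact_force: [0.6, -0.3, -0.4]
width: 0.844
grip_force: 0.0
```

Run:
```python
from m import *
goto([.611,.063,.16],94)
```

```text
t 11.95 tcp [0.611  0.0649 0.1595] yaw 66.32 j6 -1.217 F [ 0.6 -0.3 -0.4] w 0.844 grip 0.0
shift [-0.0008 -0.0017 -0.0005] turn [ 5.000e-04  2.000e-04 -4.831e-01]
```

>>> send_rows(rows=[[0, [0, 0, 0], [0, 0, -0.48]], [0, [0, 0, 0], [0, 0, -0.48]], [0, [0, 0, 0], [0, 0, -0.48]], [0, [0, 0, 0], [0, 0, -0.48]], [0, [0, 0, 0], [0, 0, -0.48]]])

```text
clock: 12.45
tcp_pos: [0.611, 0.0644, 0.1594]
eef_rot: [0.0, -0.03, 1.0, 0.0]
contact_force: [0.7, 0.5, 0.0]
width: 1.0
grip_force: 0.0
```

>>> send_rows(rows=[[0, [0, 0, 0], [0, 0, 0]], [0, [0, 0, 0], [0, 0, 0]]])

```text
clock: 12.65
tcp_pos: [0.6111, 0.0638, 0.1593]
eef_rot: [0.0, -0.029, 1.0, 0.0]
contact_force: [0.0, 0.5, 0.0]
width: 1.001
grip_force: 0.0
```

Run:
```python
from m import *
p,d=bot.grab_frame("wrist"); cv2.imwrite("pics/w5.png",p[...,::-1]); np.save("w5.npy",d)
rects((.612,.063)); meas("pics/w5.png","w5.npy",.063); goto([.611,.063,.034],94)
```

```text
nut (array([6.126e+02, 6.000e+01, 6.610e+01, 6.400e+01, 1.000e-01]), 2392) z [0.0254 0.027  0.0282]
jig (array([612.2,  63.7, 101.2, 106.2,  88.5]), 4207)
hub ((611.4085083007812, 60.07883071899414), (20.952116012573242, 21.037158966064453), 14.889155387878418)
bar (array([611.9,  60.1, 131. ,  10.5,   5.8]), 1139)
red dir deg -174.23627885867361
nut 0.035 0.5804 0.0271
nut 0.043 0.5803 0.0271
nut 0.051 0.5804 0.027
nut 0.059 0.58 0.0272
nut 0.067 0.5799 0.027
nut 0.075 0.5801 0.027
nut 0.083 0.5812 0.0271
nut 0.091 0.5818 0.0266
nut front/back at x 0.585 [0.0293 0.0903]
nut front/back at x 0.591 [0.0292 0.0905]
nut front/back at x 0.597 [0.0284 0.091 ]
nut front/back at x 0.603 [0.0284 0.091 ]
nut front/back at x 0.609 [0.0287 0.0912]
wall 0.02 0.5681 0.6527
wall 0.03 0.5738 0.6475
wall 0.04 0.5788 0.6443
wall 0.05 0.5776 0.6455
wall 0.06 0.5778 0.6498
wall 0.07 0.5783 0.6459
wall 0.08 0.5785 0.6463
wall 0.09 0.5789 0.6336
back [0.09273524 0.11379877]
red [ 0.51162252 -0.09080261  0.04894106]
t 12.75 tcp [0.6111 0.0637 0.1592] yaw 93.38 j6 -1.691 F [ 0.2 -1.4 -0.1] w 0.999 grip 0.0
shift [ 0.0002 -0.0007  0.1252] turn [ 0.0001 -0.     -0.0108]
```

View pics/w5.png

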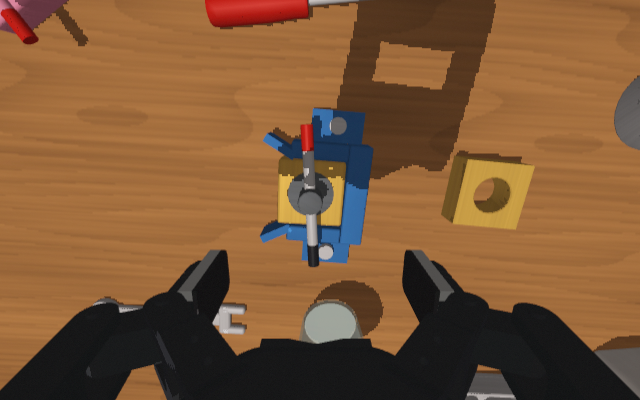

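The nut is home at (312,192), flush against the back wall and square, with the red end at (307,137), tap ≈ -0.1. The bystanders haven't moved. I'll grip the hub with a small bias toward the back wall and then turn.

>>> send_rows(rows=[[0, [0, -0.0025, 0.04], [0, 0, -0.037]], [0, [0, -0.0025, 0.08], [0, 0, -0.037]], [0, [0, -0.0025, 0.11], [0, 0, -0.037]], [0, [0, -0.0025, 0.125], [0, 0, -0.037]], [0, [0, -0.0025, 0.125], [0, 0, -0.037]]])

```text
clock: 13.25
tcp_pos: [0.6094, 0.0611, 0.0316]
eef_rot: [-0.003, -0.048, 0.999, 0.0]
contact_force: [-0.3, -0.4, 0.5]
width: 0.998
grip_force: 0.0
```

>>> send_rows(rows=[[0.4, [0, 0, 0], [0, 0, 0]], [0.6, [0, 0, 0], [0, 0, 0]]])

```text
clock: 13.45
tcp_pos: [0.6132, 0.0609, 0.0367]
eef_rot: [0.002, -0.048, 0.999, -0.0]
contact_force: [0.3, 0.1, 0.7]
width: 0.692
grip_force: 0.0
```

Run:
```python
from m import *
goto([.6115,.0605,.034],95.5)
```

```text
t 13.45 tcp [0.6132 0.0609 0.0367] yaw 95.51 j6 -1.732 F [0.3 0.1 0.7] w 0.692 grip 0.0
shift [ 0.0018 -0.0002  0.0027] turn [-0.0007  0.0043  0.0002]
```

>>> send_rows(rows=[[0.6, [0.001, 0, 0], [0, 0, 0]], [1, [0.001, 0, 0], [0, 0, 0]], [1, [0.001, 0, 0], [0, 0, 0]], [1, [0.001, 0, 0], [0, 0, 0]], [1, [0.001, 0, 0], [0, 0, 0]]], grip_force=60)

```text
clock: 13.95
tcp_pos: [0.6114, 0.0589, 0.036]
eef_rot: [0.001, -0.049, 0.999, -0.002]
contact_force: [-1.7, -5.0, 4.0]
width: 0.234
grip_force: 58.6
```

>>> send_rows(rows=[[1, [0, 0.001, 0], [0, 0, 0]], [1, [0, 0.001, 0], [0, 0, 0]]])

```text
clock: 14.15
tcp_pos: [0.6114, 0.059, 0.0361]
eef_rot: [0.001, -0.049, 0.999, -0.003]
contact_force: [-1.9, -9.5, 3.9]
width: 0.234
grip_force: 58.6
```

Run:
```python
from m import *
goto([.6115,.0605,.034],95.5); print(bot.get_obs()["torque"])
```

```text
t 14.15 tcp [0.6114 0.059  0.0361] yaw 95.58 j6 -1.731 F [-1.9 -9.5  3.9] w 0.234 grip 58.6
shift [-0.0003  0.0015  0.0021] turn [-0.0054  0.0015  0.0014]
[-1.32831044  0.2266638  -0.05257857]
```

>>> send_rows(rows=[[1, [0, 0, 0], [0, 0, 0.14]], [1, [0, 0, 0], [0, 0, 0.28]], [1, [0, 0, 0], [0, 0, 0.42]], [1, [0, 0, 0], [0, 0, 0.56]], [1, [0, 0, 0], [0, 0, 0.7]]])

```text
clock: 14.65
tcp_pos: [0.6117, 0.0602, 0.036]
eef_rot: [0.002, 0.299, 0.954, -0.001]
contact_force: [0.5, -4.1, 3.6]
width: 0.239
grip_force: 58.6
```

Run:
```python
from m import *
goto([.6115,.0605,.034],95.5); print(bot.get_obs()["torque"])
```

```text
t 14.65 tcp [0.6117 0.0602 0.036 ] yaw 55.22 j6 -1.027 F [ 0.5 -4.1  3.6] w 0.239 grip 58.6
shift [0.0004 0.0002 0.002 ] turn [-0.0026  0.0042 -0.7031]
[-0.70616968 -0.02356456  0.36823037]
```

>>> send_rows(rows=[[1, [0, 0, 0], [0, 0, 0.14]], [1, [0, 0, 0], [0, 0, 0.28]], [1, [0, 0, 0], [0, 0, 0.42]], [1, [0, 0, 0], [0, 0, 0.56]], [1, [0, 0, 0], [0, 0, 0.7]]])

```text
clock: 15.15
tcp_pos: [0.613, 0.0605, 0.0361]
eef_rot: [0.004, 0.608, 0.794, 0.001]
contact_force: [3.2, -4.1, 0.9]
width: 0.236
grip_force: 58.6
```

>>> send_rows(rows=[[1, [0, 0, 0], [0, 0, 0.14]], [1, [0, 0, 0], [0, 0, 0.28]], [1, [0, 0, 0], [0, 0, 0.42]], [1, [0, 0, 0], [0, 0, 0.56]], [1, [0, 0, 0], [0, 0, 0.7]]])

```text
clock: 15.65
tcp_pos: [0.614, 0.0604, 0.0363]
eef_rot: [0.004, 0.843, 0.537, 0.003]
contact_force: [6.2, -3.8, -1.7]
width: 0.234
grip_force: 58.7
```

Run:
```python
from m import *
goto([.6115,.0605,.034],-84.5); print(bot.get_obs()["torque"])
```

```text
t 15.65 tcp [0.614  0.0604 0.0363] yaw -25.01 j6 0.373 F [ 6.2 -3.8 -1.7] w 0.234 grip 58.7
shift [-0.0009 -0.0024  0.0023] turn [ 0.0088 -0.0066  1.0383]
[-0.60870579 -0.99238601  0.32513096]
```

>>> send_rows(rows=[[1, [0, 0, 0], [0, 0, 0.14]], [1, [0, 0, 0], [0, 0, 0.28]], [1, [0, 0, 0], [0, 0, 0.42]], [1, [0, 0, 0], [0, 0, 0.56]], [1, [0, 0, 0], [0, 0, 0.7]]])

```text
clock: 16.15
tcp_pos: [0.6147, 0.0596, 0.0365]
eef_rot: [0.004, 0.976, 0.216, 0.005]
contact_force: [7.6, -6.0, -2.3]
width: 0.237
grip_force: 58.7
```

>>> send_rows(rows=[[1, [0, 0, 0], [0, 0, 0.14]], [1, [0, 0, 0], [0, 0, 0.28]], [1, [0, 0, 0], [0, 0, 0.36]], [1, [0, 0, 0], [0, 0, 0.36]], [1, [0, 0, 0], [0, 0, 0.36]]])

```text
clock: 16.65
tcp_pos: [0.6148, 0.0593, 0.0367]
eef_rot: [0.003, 0.999, 0.04, 0.006]
contact_force: [6.6, -7.1, -0.7]
width: 0.237
grip_force: 58.8
```

Run:
```python
from m import *
goto([.6115,.0605,.034],-86); print(bot.get_obs()["torque"])
p,d=bot.grab_frame("wrist"); cv2.imwrite("pics/w6.png",p[...,::-1]); np.save("w6.npy",d)
```

```text
t 16.65 tcp [0.6148 0.0593 0.0367] yaw -85.46 j6 1.428 F [ 6.6 -7.1 -0.7] w 0.237 grip 58.8
shift [-0.0032 -0.0014  0.0026] turn [ 0.0056 -0.0115  0.0095]
[-1.07067237 -1.10470896  0.19813273]
```

View pics/w6.png

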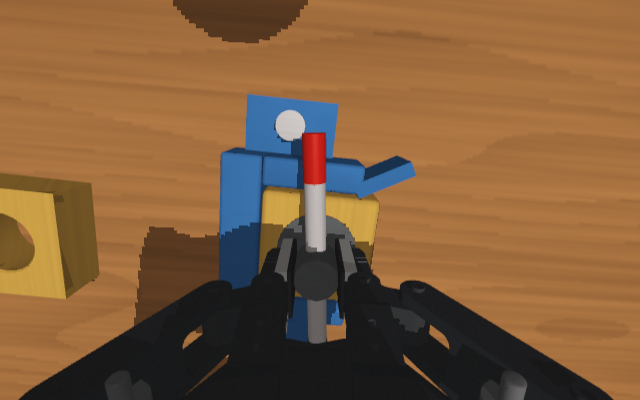

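The tap and bar turned with the gripper: the red end is at (314,155), now toward the beaker side. The nut is still home at (315,240). Tool yaw gives tap ≈ 3.05, about π from the start. I'll hold, then go a quarter turn back.

>>> send_rows(rows=[[1, [0, 0, 0], [0, 0, 0]], [1, [0, 0, 0], [0, 0, 0]], [1, [0, 0, 0], [0, 0, 0]], [1, [0, 0, 0], [0, 0, -0.14]], [1, [0, 0, 0], [0, 0, -0.28]]])

```text
clock: 17.2
tcp_pos: [0.6145, 0.06, 0.0366]
eef_rot: [0.002, 0.984, 0.18, 0.005]
contact_force: [6.8, -4.7, -1.7]
width: 0.232
grip_force: 59.0
```

>>> send_rows(rows=[[1, [0, 0, 0], [0, 0, -0.14]], [1, [0, 0, 0], [0, 0, -0.28]], [1, [0, 0, 0], [0, 0, -0.42]], [1, [0, 0, 0], [0, 0, -0.56]], [1, [0, 0, 0], [0, 0, -0.7]]])

```text
clock: 17.7
tcp_pos: [0.6137, 0.0608, 0.0364]
eef_rot: [0.003, 0.862, 0.506, 0.004]
contact_force: [5.1, -1.5, -0.1]
width: 0.238
grip_force: 59.2
```

>>> send_rows(rows=[[1, [0, 0, 0], [0, 0, -0.14]], [1, [0, 0, 0], [0, 0, -0.28]], [1, [0, 0, 0], [0, 0, -0.42]], [1, [0, 0, 0], [0, 0, -0.56]], [1, [0, 0, 0], [0, 0, -0.58]]])

```text
clock: 18.2
tcp_pos: [0.6128, 0.0609, 0.0363]
eef_rot: [0.003, 0.683, 0.73, 0.002]
contact_force: [3.3, -3.2, 2.0]
width: 0.237
grip_force: 59.4
```

>>> send_rows(rows=[[1, [0, 0, 0], [0, 0, 0]], [1, [0, 0, 0], [0, 0, 0]], [1, [0, 0, 0], [0, 0, 0]], [1, [0, 0, 0], [0, 0, 0]]])

```text
clock: 18.6
tcp_pos: [0.6128, 0.061, 0.0363]
eef_rot: [0.003, 0.684, 0.73, 0.002]
contact_force: [3.5, -3.8, 4.3]
width: 0.234
grip_force: 59.6
```

Run:
```python
from m import *
goto([.6115,.0605,.034],4.5); print(bot.get_obs()["torque"])
p,d=bot.grab_frame("wrist"); cv2.imwrite("pics/w7.png",p[...,::-1]); np.save("w7.npy",d)
```

```text
t 18.6 tcp [0.6128 0.061  0.0363] yaw 3.7 j6 -0.128 F [ 3.5 -3.8  4.3] w 0.234 grip 59.6
shift [-0.0004 -0.0014  0.0023] turn [ 0.0063  0.0021 -0.014 ]
[-0.62433043 -0.70597655 -0.14501428]
```

View pics/w7.png

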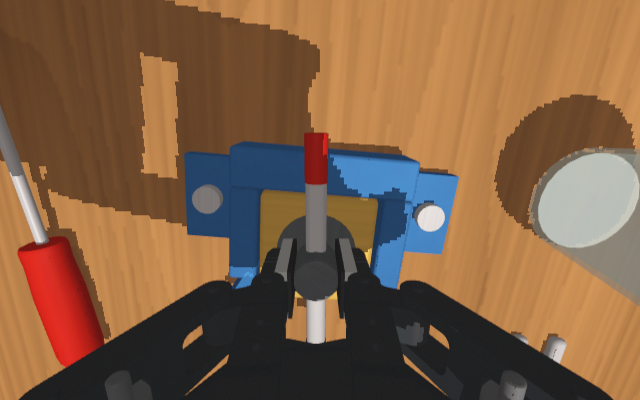

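The nut is flush against the back wall at (318,240), with the red end at (315,155) toward the back wall, tap ≈ 1.5. Next I'll turn clockwise, regripping once because of the wrist's range.

>>> send_rows(rows=[[1, [0, 0, 0], [0, 0, 0.14]], [1, [0, 0, 0], [0, 0, 0.28]], [1, [0, 0, 0], [0, 0, 0.42]], [1, [0, 0, 0], [0, 0, 0.56]], [1, [0, 0, 0], [0, 0, 0.7]]])

```text
clock: 19.15
tcp_pos: [0.614, 0.0606, 0.0363]
eef_rot: [0.004, 0.893, 0.45, 0.004]
contact_force: [7.2, -4.5, 0.8]
width: 0.239
grip_force: 59.2
```

>>> send_rows(rows=[[1, [0, 0, 0], [0, 0, 0.14]], [1, [0, 0, 0], [0, 0, 0.28]], [1, [0, 0, 0], [0, 0, 0.42]], [1, [0, 0, 0], [0, 0, 0.56]], [1, [0, 0, 0], [0, 0, 0.7]]])

```text
clock: 19.65
tcp_pos: [0.6145, 0.0597, 0.0364]
eef_rot: [0.003, 0.993, 0.116, 0.005]
contact_force: [8.2, -7.0, 0.4]
width: 0.232
grip_force: 59.2
```

>>> send_rows(rows=[[1, [0, 0, 0], [0, 0, 0.14]], [1, [0, 0, 0], [0, 0, 0.26]], [1, [0, 0, 0], [0, 0, 0.26]], [1, [0, 0, 0], [0, 0, 0.26]]])

```text
clock: 20.05
tcp_pos: [0.6145, 0.0594, 0.0365]
eef_rot: [0.002, 1.0, -0.012, 0.005]
contact_force: [7.7, -8.6, 1.3]
width: 0.234
grip_force: 59.3
```

>>> send_rows(rows=[[0.5, [0, 0, 0], [0, 0, 0]], [0, [0, 0, 0], [0, 0, 0]], [0, [0, 0, 0], [0, 0, 0]], [0, [0, 0, -0.03], [0, 0, 0]], [0, [0, 0, -0.06], [0, 0, 0]]])

```text
clock: 20.55
tcp_pos: [0.608, 0.0626, 0.0926]
eef_rot: [-0.0, 1.0, -0.011, -0.003]
contact_force: [0.2, 0.9, 0.8]
width: 0.997
grip_force: 0.0
```

Run:
```python
from m import *
goto([.6115,.0605,.1],-90)
```

```text
t 20.55 tcp [0.608  0.0626 0.0926] yaw -91.28 j6 1.529 F [0.2 0.9 0.8] w 0.997 grip 0.0
shift [ 0.0035  0.002  -0.0074] turn [-0.0007  0.0059 -0.0224]
```

>>> send_rows(rows=[[0, [0, 0, -0.03], [0, 0, -0.75]], [0, [0, 0, -0.06], [0, 0, -0.75]], [0, [0, 0, -0.06], [0, 0, -0.75]], [0, [0, 0, -0.06], [0, 0, -0.75]], [0, [0, 0, -0.06], [0, 0, -0.75]]])

```text
clock: 21.05
tcp_pos: [0.6093, 0.0626, 0.1539]
eef_rot: [-0.001, 0.933, 0.359, -0.001]
contact_force: [-0.0, 0.3, 0.2]
width: 0.997
grip_force: 0.0
```

>>> send_rows(rows=[[0, [0, 0, 0], [0, 0, -0.75]], [0, [0, 0, 0], [0, 0, -0.75]], [0, [0, 0, 0], [0, 0, -0.75]], [0, [0, 0, 0], [0, 0, -0.75]], [0, [0, 0, 0], [0, 0, -0.75]]])

```text
clock: 21.55
tcp_pos: [0.6092, 0.0626, 0.1533]
eef_rot: [-0.001, 0.737, 0.676, -0.001]
contact_force: [-0.1, 0.8, -0.9]
width: 1.003
grip_force: 0.0
```

>>> send_rows(rows=[[0, [0, 0, 0], [0, 0, -0.75]], [0, [0, 0, 0], [0, 0, -0.75]], [0, [0, 0, 0], [0, 0, -0.75]], [0, [0, 0, 0], [0, 0, -0.75]], [0, [0, 0, 0], [0, 0, -0.75]]])

```text
clock: 22.05
tcp_pos: [0.6092, 0.0626, 0.1533]
eef_rot: [-0.001, 0.438, 0.899, -0.0]
contact_force: [0.7, -0.9, -0.5]
width: 1.002
grip_force: 0.0
```

>>> send_rows(rows=[[0, [0, 0, 0], [0, 0, -0.75]], [0, [0, 0, 0], [0, 0, -0.75]], [0, [0, 0, 0], [0, 0, -0.75]], [0, [0, 0, 0], [0, 0, -0.75]], [0, [0, 0, 0], [0, 0, -0.75]]])

```text
clock: 22.55
tcp_pos: [0.6092, 0.0626, 0.1533]
eef_rot: [-0.001, 0.079, 0.997, 0.0]
contact_force: [-0.3, 0.3, 0.4]
width: 0.998
grip_force: 0.0
```

>>> send_rows(rows=[[0, [0, 0, 0], [0, 0, -0.13]], [0, [0, 0, 0], [0, 0, -0.13]], [0, [0, 0, 0], [0, 0, -0.13]], [0, [0, 0, 0], [0, 0, -0.13]]])

```text
clock: 22.95
tcp_pos: [0.6099, 0.0621, 0.1539]
eef_rot: [-0.0, 0.018, 1.0, 0.0]
contact_force: [-0.3, 0.6, 0.9]
width: 0.999
grip_force: 0.0
```

Run:
```python
from m import *
p,d=bot.grab_frame("wrist"); cv2.imwrite("pics/w8.png",p[...,::-1]); np.save("w8.npy",d)
rects((.612,.063)); meas("pics/w8.png","w8.npy",.063); goto([.6115,.061,.034],89)
```

```text
nut (array([613. ,  59.6,  63. ,  66.2,  89.5]), 2456) z [0.0255 0.0271 0.0284]
jig (array([612.4,  63.8, 100.8, 106.4,  88.6]), 4381)
hub ((611.6992797851562, 60.1329460144043), (20.70945167541504, 20.966022491455078), 46.86650085449219)
bar (array([612.1,  60.2,  10.6, 131.2,  89.1]), 1197)
red dir deg -0.9978159785504118
nut 0.035 0.5807 0.0273
nut 0.043 0.5805 0.0273
nut 0.051 0.5802 0.0272
nut 0.067 0.5808 0.0272
nut 0.075 0.5802 0.0271
nut 0.083 0.581 0.0273
nut 0.091 0.5815 0.0268
nut front/back at x 0.585 [0.0296 0.0903]
nut front/back at x 0.591 [0.0298 0.0902]
nut front/back at x 0.597 [0.0293 0.091 ]
nut front/back at x 0.603 [0.029 0.091]
nut front/back at x 0.609 [0.0284 0.091 ]
wall 0.02 0.5683 0.6528
wall 0.03 0.5742 0.6476
wall 0.04 0.5787 0.6446
wall 0.05 0.5781 0.6458
wall 0.06 0 0
wall 0.07 0.5783 0.6463
wall 0.08 0.5781 0.6462
wall 0.09 0.5793 0.6322
back [0.09294704 0.11405072]
red [ 0.54707257 -0.09323099  0.04876802]
t 23.05 tcp [0.6101 0.062  0.1541] yaw 88.0 j6 -1.6 F [0.5 0.  0.7] w 1.001 grip 0.0
shift [-0.0015 -0.001   0.1201] turn [ 0.0001 -0.0004 -0.0175]
```

The nut is still home (front face at 0.091, same as before) and tap ≈ 3.15. I'll regrip and finish.

>>> send_rows(rows=[[0, [-0.001, -0.001, 0.04], [0, 0, -0.01]], [0, [-0.001, -0.001, 0.08], [0, 0, -0.01]], [0, [-0.001, -0.001, 0.105], [0, 0, -0.01]], [0, [-0.001, -0.001, 0.119], [0, 0, -0.01]], [0, [-0.001, -0.001, 0.119], [0, 0, -0.01]]])

```text
clock: 23.55
tcp_pos: [0.6096, 0.0609, 0.0329]
eef_rot: [-0.002, 0.012, 1.0, 0.0]
contact_force: [0.2, 0.7, 0.0]
width: 0.998
grip_force: 0.0
```

>>> send_rows(rows=[[0.5, [0, 0, 0], [0, 0, 0]], [0.6, [0, 0, 0], [0, 0, 0]], [1, [0, 0, 0], [0, 0, 0]], [1, [0, 0, 0], [0, 0, 0]], [1, [0, 0, 0], [0, 0, 0]]])

```text
clock: 24.05
tcp_pos: [0.612, 0.0593, 0.0369]
eef_rot: [0.001, 0.011, 1.0, -0.002]
contact_force: [-1.5, -5.0, 4.5]
width: 0.236
grip_force: 58.5
```

>>> send_rows(rows=[[1, [0, 0.001, 0], [0, 0, 0]], [1, [0, 0.001, 0], [0, 0, 0]]])

```text
clock: 24.25
tcp_pos: [0.612, 0.0594, 0.0369]
eef_rot: [0.001, 0.011, 1.0, -0.002]
contact_force: [-2.8, -6.7, 4.4]
width: 0.235
grip_force: 58.6
```

Run:
```python
from m import *
goto([.6115,.0605,.034],-1); print(bot.get_obs()["torque"])
```

```text
t 24.25 tcp [0.612  0.0594 0.0369] yaw 88.71 j6 -1.611 F [-2.8 -6.7  4.4] w 0.235 grip 58.6
shift [0.0005 0.0011 0.0029] turn [-0.0027  0.0046  1.5657]
[-1.12407332  0.33477999 -0.03382102]
```

>>> send_rows(rows=[[1, [0, 0, 0], [0, 0, 0.14]], [1, [0, 0, 0], [0, 0, 0.28]], [1, [0, 0, 0], [0, 0, 0.42]], [1, [0, 0, 0], [0, 0, 0.56]], [1, [0, 0, 0], [0, 0, 0.7]]])

```text
clock: 24.75
tcp_pos: [0.6125, 0.0604, 0.0369]
eef_rot: [0.002, 0.356, 0.935, -0.001]
contact_force: [-0.3, -4.1, 2.8]
width: 0.231
grip_force: 58.5
```

>>> send_rows(rows=[[1, [0, 0, 0], [0, 0, 0.14]], [1, [0, 0, 0], [0, 0, 0.28]], [1, [0, 0, 0], [0, 0, 0.42]], [1, [0, 0, 0], [0, 0, 0.56]], [1, [0, 0, 0], [0, 0, 0.7]]])

```text
clock: 25.25
tcp_pos: [0.6134, 0.0606, 0.0369]
eef_rot: [0.003, 0.655, 0.756, 0.001]
contact_force: [3.8, -2.6, 0.9]
width: 0.235
grip_force: 58.6
```

>>> send_rows(rows=[[1, [0, 0, 0], [0, 0, 0.05]], [1, [0, 0, 0], [0, 0, 0.1]], [1, [0, 0, 0], [0, 0, 0.15]], [1, [0, 0, 0], [0, 0, 0.15]]])

```text
clock: 25.65
tcp_pos: [0.6136, 0.0607, 0.0369]
eef_rot: [0.003, 0.708, 0.706, 0.001]
contact_force: [4.6, -3.5, 0.6]
width: 0.234
grip_force: 58.7
```

Run:
```python
from m import *
goto([.6115,.0605,.034],-1); print(bot.get_obs()["torque"])
```

```text
t 25.65 tcp [0.6136 0.0607 0.0369] yaw -0.1 j6 -0.062 F [ 4.6 -3.5  0.6] w 0.234 grip 58.7
shift [-0.0002 -0.0022  0.0029] turn [0.0061 0.0022 0.0157]
[-0.60857762 -0.54982362  0.15644359]
```

>>> send_rows(rows=[[1, [0, 0, 0], [0, 0, 0.03]], [1, [0, 0, 0], [0, 0, 0.06]], [1, [0, 0, 0], [0, 0, 0.09]], [1, [0, 0, 0], [0, 0, 0.09]]])

```text
clock: 26.05
tcp_pos: [0.614, 0.06, 0.037]
eef_rot: [0.004, 0.738, 0.675, 0.001]
contact_force: [5.6, -5.3, 1.0]
width: 0.231
grip_force: 58.6
```

Run:
```python
from m import *
goto([.6115,.0605,.034],-1); print(bot.get_obs()["torque"])
```

```text
t 26.05 tcp [0.614 0.06  0.037] yaw -5.12 j6 0.027 F [ 5.6 -5.3  1. ] w 0.231 grip 58.6
shift [ 0.0002 -0.0026  0.003 ] turn [ 0.0073  0.0036 -0.0719]
[-0.87497332 -0.68528401  0.40914929]
```

>>> send_rows(rows=[[1, [0, 0, 0], [0, 0, 0.03]], [1, [0, 0, 0], [0, 0, 0.06]], [1, [0, 0, 0], [0, 0, 0.06]]])

```text
clock: 26.35
tcp_pos: [0.6142, 0.0608, 0.037]
eef_rot: [0.003, 0.758, 0.652, 0.002]
contact_force: [4.8, -4.0, -1.0]
width: 0.229
grip_force: 58.9
```

Run:
```python
from m import *
goto([.6115,.0605,.034],-1); print(bot.get_obs()["torque"])
p,d=bot.grab_frame("wrist"); cv2.imwrite("pics/w9.png",p[...,::-1]); np.save("w9.npy",d)
```

```text
t 26.35 tcp [0.6142 0.0608 0.037 ] yaw -8.64 j6 0.087 F [ 4.8 -4.  -1. ] w 0.229 grip 58.9
shift [-0.0007 -0.0026  0.0029] turn [ 0.0078  0.0014 -0.1334]
[-0.41295206 -0.81217452  0.37292138]
```

View pics/w9.png

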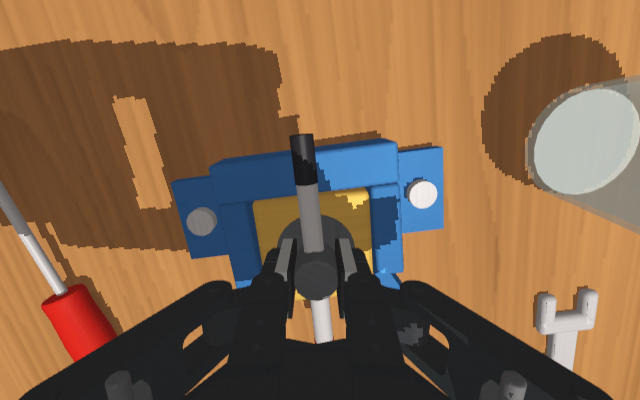

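The black end is at (303,160). The bar now lags the gripper by about 6° and stands square to the back wall, so the tap appears bottomed with the pads slipping on the hub. I'll confirm with a firmer grip.

>>> send_rows(rows=[[1, [0, 0, 0], [0, 0, 0]], [1, [0, 0, 0], [0, 0, 0]], [1, [0, 0, 0], [0, 0, 0.03]], [1, [0, 0, 0], [0, 0, 0.06]], [1, [0, 0, 0], [0, 0, 0.06]]], grip_force=110)

```text
clock: 26.9
tcp_pos: [0.6144, 0.0604, 0.0372]
eef_rot: [0.004, 0.776, 0.631, 0.002]
contact_force: [6.3, -3.8, 0.3]
width: 0.219
grip_force: 107.6
```

Run:
```python
from m import *
goto([.6115,.0605,.034],-1); print(bot.get_obs()["torque"])
```

```text
t 26.9 tcp [0.6144 0.0604 0.0372] yaw -11.77 j6 0.143 F [ 6.3 -3.8  0.3] w 0.219 grip 107.6
shift [-0.0005 -0.0029  0.0031] turn [ 0.0086  0.0032 -0.1879]
[-0.42887584 -0.81898966  1.23049552]
```

Torque rose to 1.23 N m, so it has bottomed. I'll release and withdraw.

>>> send_rows(rows=[[0.5, [0, 0, 0], [0, 0, 0]], [0, [0, 0, 0], [0, 0, 0]], [0, [0, 0, 0], [0, 0, 0]], [0, [0, 0, -0.03], [0, 0, 0]], [0, [0, 0, -0.07], [0, 0, 0]]])

```text
clock: 27.4
tcp_pos: [0.6083, 0.0622, 0.1025]
eef_rot: [-0.003, 0.778, 0.628, -0.003]
contact_force: [0.6, -0.0, 0.0]
width: 0.995
grip_force: 0.0
```

>>> send_rows(rows=[[0, [0, 0, -0.04], [0, 0, 0]], [0, [0, 0, -0.08], [0, 0, 0]], [0, [0, 0, -0.08], [0, 0, 0]], [0, [0, 0, -0.08], [0, 0, 0]]])

```text
clock: 27.8
tcp_pos: [0.6115, 0.0621, 0.1865]
eef_rot: [0.001, 0.778, 0.628, 0.001]
contact_force: [-0.9, -0.5, -1.6]
width: 1.002
grip_force: 0.0
```

Run:
```python
from m import *
p,d=bot.grab_frame("wrist"); cv2.imwrite("pics/w10.png",p[...,::-1]); np.save("w10.npy",d)
rects((.612,.063)); meas("pics/w10.png","w10.npy",.063); goto([.6115,.061,.17],-12)
```

```text
nut (array([611.7,  60. ,  64.2,  64. ,  88. ]), 2039) z [0.0244 0.026  0.0272]
jig (array([611.7,  64.7, 101.1, 106. ,  88.7]), 3812)
hub ((612.21728515625, 60.41325378417969), (20.586856842041016, 20.817707061767578), 77.5353012084961)
bar (array([612. ,  59.7, 131.2,  10.5,  87.8]), 961)
red dir deg -92.29510423738226
nut 0.035 0.5792 0.0242
nut 0.043 0.5791 0.024
nut 0.051 0.5793 0.024
nut 0.059 0.5794 0.024
nut 0.067 0.5795 0.0241
nut 0.075 0.5802 0.0241
nut 0.083 0.5807 0.0241
nut 0.091 0.5815 0.0236
nut front/back at x 0.585 [0.0317 0.0915]
nut front/back at x 0.591 [0.0308 0.0916]
nut front/back at x 0.597 [0.0299 0.0914]
nut front/back at x 0.603 [0.0302 0.0918]
wall 0.02 0.5651 0.6518
wall 0.03 0.5709 0.647
wall 0.04 0.5767 0.6428
wall 0.05 0.5761 0.6438
wall 0.06 0.5764 0.6445
wall 0.07 0.5768 0.6446
wall 0.08 0.577 0.6447
wall 0.09 0.5771 0.6448
back [0.09434547 0.11524418]
red [0.60835367 0.00504989 0.04634359]
t 27.9 tcp [0.61   0.062  0.1833] yaw -12.2 j6 0.149 F [-0.4 -0.1  0.2] w 1.002 grip 0.0
shift [-0.0007  0.0018  0.0133] turn [-0.0035  0.0004 -0.0035]
```

View pics/w10.png

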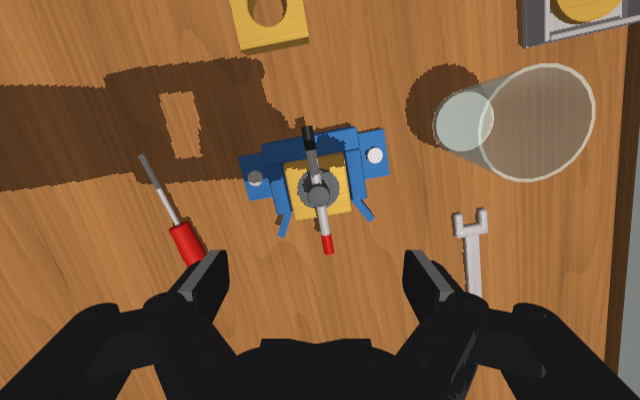

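The nut is home at (318,187) with the bar square to the back wall, black end (308,133) and red end (328,245). That gives tap ≈ 4.71, bottomed. The gripper is clear and the bystanders are where they were. I'll hand it in.

```bash
python3 -c "
from h import *
print(bot.finish_job())"
```

```text
the job is handed in; nothing more can be done
None
```

The job is handed in: the nut is home in the left jig to within about 1 mm and turned about 1° within the jig's clearance. The tap went half a turn clockwise, a quarter back, then clockwise until it bottomed (about 4.71 rad, one regrip on the way), then I let go. The first try at sliding it in by the tap's hub jammed at about 83 N and tipped the nut by roughly 2 mm, so I pushed it in low with shut fingers instead.

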